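# Make up two analyser supply kits

### The job

Make up the supply kits for the two blood analysers, one thing to a bay: the blue-capped bottle and the black sensor cassette stand upright in the teal tote, the red-capped bottle and the paper roll upright in the grey tote. The teal tote's bail must be swung fully out, off its bays and down on the robot's side. Leave the yellow-capped bottle, the sharps tub and the tube rack standing where they are.

Things in the scene. Friction and masses are not known exactly. Their poses are not given: they have to be found in the camera images.
- red_bottle: Round white reagent bottle, standing, 46 mm diameter, with a red screw cap and red label band; straight body 0 to 78 mm high, cap (33 mm diameter) 88 to 108 mm; about 0.16 kg. Origin: centre of its underside, z up.
- blue_bottle: Round white reagent bottle, standing, 46 mm diameter, with a blue screw cap and blue label band; straight body 0 to 78 mm high, cap (33 mm diameter) 88 to 108 mm; about 0.16 kg. Origin: centre of its underside, z up.
- yellow_bottle: Round white reagent bottle, standing, 46 mm diameter, with a yellow screw cap and yellow label band; straight body 0 to 78 mm high, cap (33 mm diameter) 88 to 108 mm; about 0.16 kg. Origin: centre of its underside, z up. Spare; stays where it is.
- cassette: Black sensor cassette with a teal stripe over the top, a standing block 30 mm (its x) by 60 mm (its y), 70 mm high, 0.13 kg; grip it across the 30 mm. Origin: centre of its underside.
- paper_roll: White printer paper roll standing on end, 50 mm diameter, 60 mm high, small dark core in the top, 0.10 kg. Origin: centre of its underside.
- teal_tote: Teal open tote, fixed, 84 mm (its x) by 164 mm (its y), 35 mm high, walls and floor 4 mm; a full-height divider makes two bays 76 x 76 mm, centred at x = 0, y = +40 and -40 mm. Origin: centre of its underside. Lugs 14 x 8 mm, 66 mm high stand outside both ends at x = -42, y = +-86 mm and carry the steel bail.
- grey_tote: Grey open tote, fixed, 84 mm (its x) by 164 mm (its y), 35 mm high, walls and floor 4 mm; a full-height divider makes two bays 76 x 76 mm, centred at x = 0, y = +40 and -40 mm. Origin: centre of its underside. No bail.
- bail (a joint): Angle of the teal tote's bail, a U of 8 mm steel bar. Hinge axis along the tote's y at x = -42 mm, 58 mm above its underside; arms at y = +-95 mm, 57 mm long, joined by the cross bar. 0 = in, level over the bays (cross bar at x = +15 mm); pi/2 = upright; 3.0 = fully out at its stop, beyond the tote's -x side (robot side). 0.06 kg, swings freely, falls in or out from upright.
- sharps_tub: Yellow sharps tub with a red lid, 94 mm diameter, 97 mm high; bystander. Origin: centre of its underside.
- tube_rack: White rack of capped sample tubes, 70 mm (x) by 130 mm (y), 85 mm high over the caps; bystander. Origin: centre of its underside.
There are look-alikes about, which are no part of the job. What is meant by the paper_roll is not purple, and is the smaller of those in its own colour.

How it is judged:
By the outcome, as a careful person would: the job done as asked, in the order asked, and still so for the second after the job is handed in, with the robot touching nothing.
It also fails if it takes over 128 s, if anything falls off the work surface, if the arm or the gripper's body presses on something with over 40 N, if the wrist force passes 120 N, or if a joint passes its speed limit or range.

### The arm

A 7-joint arm with a two-finger parallel gripper is mounted at the origin on the work surface. World frame = base frame: x ahead of the robot, y to its left, z up, the work surface at z = 0. Lengths are in mm, angles in degrees, forces in N, time in s.
With the tool pointing down it reaches from about 400 to 850 mm from the base axis. Payload 10.4 kg.
Tool frame: the origin (TCP) lies on the centre line of the jaws, within the pads' length; the fingertips stand 17 mm ahead of it and the grasp point (between the pads) lies 2 mm behind it; z points along the fingers, y is the line along which they close (so a half turn about z gives the same grasp; the last joint's range is limited). The gripper opens to 87 mm and grips with 3 to 60 N. Pads are 19 mm wide; open, the fingers measure 117 mm over their backs; the gripper's body (75 mm by 190 mm) begins 51 mm behind the grasp point.
Start: joints at [-71.253, 19.034, -3.707, 83.658, 1.238, 77.344, -5.071], TCP at [214.182, 587.177, 239.576] pointing down, gripper open.
Joint ranges: [-148.97, 148.97], [-28.65, 121.19], [-84.17, 76.75], [9.2, 138.47], [-72.65, 252.65], [3.7, 117.97], [-149.18, 149.18]. Speed limits (degrees/s): [127.2, 127.2, 159.86, 159.86, 180, 180, 180].

### API

Orientations are given as [roll, pitch, yaw] about the fixed x, y, z axes, in that order (R = Rz(yaw) Ry(pitch) Rx(roll)).
In Python, from rig import env gives the robot as it stands.
- The arm moves only by the shell command python3 -m handwheel 'ROWS' [FORCE]. ROWS is a JSON object of lists of equal length, an entry for each row: "jaw": the opening, from 0 (shut) to 1 (fully open); "translation": the shift along the tool's x, y, z in units of 1000 mm (1.0 is 1000 mm), a list of three; "twist": the turn about the tool's z in units of 180 degrees (1.0 is 180 degrees). A call has 1 to 5 rows; each row is the pose to reach, as a shift and turn from the pose commanded when the call began, along the tool's axes at that moment, turning the shorter way round; what a row does not reach only later rows make up. A row lasts 1/8 s, in which the tool goes at most 62.5 mm and 10.7 degrees, less where a joint would pass 70% of its speed; a pose out of reach is approached as far as the arm can. A call with a number of a shift or a turn outside -1 to 1 is refused whole. A call with a gripper value outside its range is refused whole. The fingers move at their own pace and stop on an object; FORCE is the grip in N (left out, the last holds). Time passes only in rows, so rows that repeat a pose let the fingers close. It gives the time, the measured TCP pose, the force, the opening and the grip force at its end, in the units of the state.
- env.observe(): the state, without advancing time (a new reading comes with each control period).
- env.grab_frame(name): name is "side" or "top"; returns a dict with "pixels" (420x560x3 uint8, red, green, blue), "z_map" (420x560 float32, mm along the optical axis (not along the pixel's ray), 0 where there is no reading), "mtx" (3x3 intrinsics, pixels), "xyz" and "rotation" of the camera in the world. Camera axes: x right, y down, z forward; pixel columns grow to the right and rows downward; lengths in mm; the calibration is good to about 2 mm. A picture is of the moment at which its call begins.
- env.job_done(): hands the job in; it is judged then, once.
The state is a dict: "clock": time; "joint_positions": joint angles; "qd": joint speeds; "effort": joint torques, N m; "ee_pos": TCP position; "ee_rot": TCP orientation; "ft_force": force on the tool from outside, world axes, zero at the start; "moment": the same for the moment, N m; "opening": finger opening in mm; "grip_force": force on a finger pad.
Only numpy, scipy, OpenCV 4.12 (cv2) and the standard library are available. Lean on these libraries where they do the work, as an engineer would, in place of code of your own. Each camera call takes 0.05 s, during which the arm holds its last target. There are 200 camera calls.

## Working session

There is one attempt and no reset: what is moved stays moved. The work goes in short steps, Python scripts to look and compute and a shell command to move; the robot and the scene stay as the last step left them, time stands still between calls to the robot, and variables do not carry over. Pictures are saved under pics/ and viewed, at most 14 in all, crops included, and the job is handed in when it is done.

```bash
mkdir -p pics; ls; python3 - <<'E'
from rig import env
import cv2,numpy as np
s=env.observe(); print(s)
for n in("top","side"):
    f=env.grab_frame(n); cv2.imwrite(f"pics/{n}0.png",f["pixels"][:,:,::-1]); np.savez(f"{n}0.npz",**f)
    print(n,f["mtx"],f["xyz"],f["rotation"])
E
```

```text
pics
{'clock': 0.0, 'joint_positions': array([-71.25383432,  19.07316846,  -3.7066629 ,  83.70658648,
         1.24020024,  77.34374944,  -5.06968882]), 'qd': array([ 0.0563477 , -0.08101958,  0.00485133,  0.03181179, -0.01285977,
        0.01616786, -0.11749915]), 'effort': array([-1.21768251e-03, -6.23262548e+01,  2.34896393e-02, -3.89898098e+01,
       -6.15761708e-02,  3.97128391e-02,  1.43211200e-04]), 'ee_pos': array([214.0790543 , 586.79827518, 238.73607213]), 'ee_rot': array([-1.79916665e+02,  6.56204047e-03,  1.59961382e+02]), 'ft_force': array([-0.30682918,  0.03701366,  0.2370956 ]), 'moment': array([-0.0533718 , -0.02667587,  0.02074587]), 'grip_force': 0.0, 'opening': 87.40154917887278}
top [[393.8085343    0.         282.16401383]
 [  0.         393.8085343  210.93377702]
 [  0.           0.           1.        ]] [ 515.14019917    1.43522621 1164.00693423] [-174.80854716    0.45688939  -91.43284152]
side [[382.42571092   0.         281.66176394]
 [  0.         382.42571092 209.75192164]
 [  0.           0.           1.        ]] [432.75502815 652.54256017 913.72833432] [-1.41072378e+02  2.78586958e-02 -1.63955411e+02]
```

View pics/top0.png

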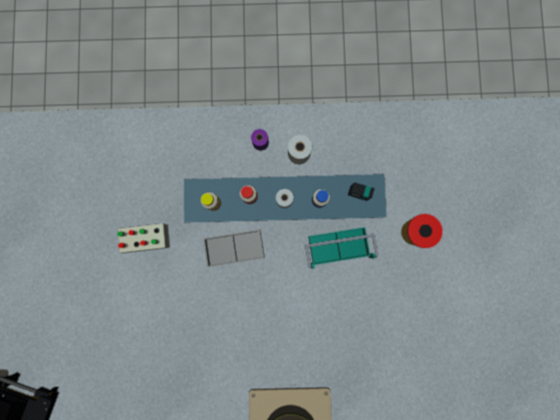

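View pics/side0.png

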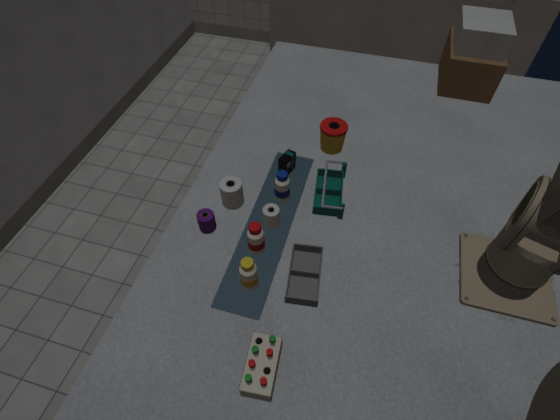

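The top view shows, left to right on the mat, the yellow (209,200), red (248,193), small white roll (285,198), blue (321,197) and cassette (361,191). Decoy rolls are at (300,147) and (260,139), the totes at (235,248) and (339,247), the tub at (425,231) and the rack at (142,238). The side view agrees.

```bash
cat > h.py <<'E'
import numpy as np,cv2
from scipy.spatial.transform import Rotation as R
def pose(f): return R.from_euler('xyz',f["rotation"],degrees=True).as_matrix(),np.array(f["xyz"])
def cloud(f):
    v,u=np.mgrid[:420,:560]; K=f["mtx"]; z=f["z_map"]
    p=np.stack([(u-K[0,2])/K[0,0]*z,(v-K[1,2])/K[1,1]*z,z],-1)
    M,t=pose(f); P=p@M.T+t; P[z==0]=np.nan; return P
def ray(f,u,v,h):
    K=f["mtx"];M,t=pose(f); d=M@np.array([(u-K[0,2])/K[0,0],(v-K[1,2])/K[1,1],1]); return t+d*(h-t[2])/d[2]
def blob(f,mask,h,k=1):
    n,l,s,c=cv2.connectedComponentsWithStats(mask.astype(np.uint8)); i=1+np.argsort(-s[1:,4])[:k]
    return [(s[j,4],c[j].round(1),ray(f,*c[j],h).round(1)) for j in i]
E
python3 - <<'E'
from h import *
for n in("top","side"):
    f=dict(np.load(n+"0.npz")); P=cloud(f); H=cv2.cvtColor(f["pixels"],cv2.COLOR_RGB2HSV)
    h,s,v=[H[...,i].astype(int) for i in range(3)]; z=P[...,2]
    print(n,"table z",np.nanmedian(z))
    ws=(P[...,0]>350)&(P[...,0]<900)&(abs(P[...,1])<480)
    hi=ws&(z>95)&(z<125)
    for nm,m in dict(red=((h<8)|(h>172))&(s>150),yel=(h>20)&(h<35)&(s>150),blu=(h>105)&(h<130)&(s>150)).items():
        print(nm,blob(f,m&hi,108,2), )
    m=ws&(z>40)&(z<70)&(s<60)&(v>80); print("white rolls",blob(f,m,60,5))
    m=ws&(z>55)&(z<85)&((v<70)|((h>75)&(h<100)&(s>100))); print("cass",blob(f,m,70,3))
    m=ws&(z>25)&(z<45); print("tote h",blob(f,m,35,6))
    # top heights
    if n=="top":
        for u,w in((209,200),(248,193),(321,197),(361,190),(285,198),(280,190),(300,140),(425,225),(142,238),(340,239),(190,190)): print(u,w,P[w,u].round(0))
t=dict(np.load("top0.npz"))["pixels"];s=dict(np.load("side0.npz"))["pixels"]
a=cv2.resize(t[165:275,190:390],(800,440),interpolation=2);cv2.imwrite("pics/a.png",a[:,:,::-1])
a=cv2.resize(s[130:310,210:360],(660,600)[::1],interpolation=2);cv2.imwrite("pics/b.png",a[:,:,::-1])
E
```

```text
top table z 0.026974566116678034
red [(np.int32(706), array([424.6, 230.5]), array([ 548.9, -371.8,  108. ])), (np.int32(99), array([246.6, 191.8]), array([665.7, 102.3, 108. ]))]
yel [(np.int32(107), array([206.6, 198.9]), array([649.2, 210.9, 108. ]))]
blu [(np.int32(96), array([322. , 195.8]), array([ 649.6, -101.2,  108. ]))]
white rolls [(np.int32(878), array([142.8, 237.3]), array([551.5, 400.5,  60. ])), (np.int32(231), array([284.4, 197.2]), array([6.543e+02, 6.000e-01, 6.000e+01])), (np.int32(144), array([364.5, 241. ]), array([ 525.5, -219.8,   60. ])), (np.int32(110), array([313. , 249.8]), array([504.6, -75.5,  60. ])), (np.int32(4), array([309. , 155.2]), array([773. , -72.7,  60. ]))]
cass [(np.int32(245), array([362.2, 190.1]), array([ 667.6, -217.7,   70. ])), (np.int32(29), array([299.6, 146.1]), array([797.6, -46.1,  70. ])), (np.int32(25), array([406.9, 232.8]), array([ 545.1, -336. ,   70. ]))]
tote h [(np.int32(317), array([232.1, 247.4]), array([517.1, 153.6,  35. ])), (np.int32(187), array([343.2, 254.1]), array([ 490. , -162.8,   35. ])), (np.int32(119), array
[... 1197 characters left out ...]
2.5, 208. ]), array([844.7,  46.7,  60. ]))]
cass [(np.int32(190), array([286.3, 157.3]), array([ 666.7, -213.1,   70. ])), (np.int32(149), array([332. , 138.3]), array([ 544.6, -343.4,   70. ])), (np.int32(117), array([231.5, 193.5]), array([780. , -20.6,  70. ]))]
tote h [(np.int32(455), array([304. , 272.6]), array([515. , 156.8,  35. ])), (np.int32(183), array([322.9, 196.9]), array([ 522.8, -112.3,   35. ])), (np.int32(147), array([336.9, 181.1]), array([ 494.5, -188.8,   35. ])), (np.int32(93), array([330.6, 145.3]), array([ 546.7, -347.9,   35. ])), (np.int32(91), array([231.8, 200.4]), array([783.8, -22.8,  35. ])), (np.int32(74), array([207.2, 224.6]), array([819.2,  82. ,  35. ]))]
```

View pics/a.png

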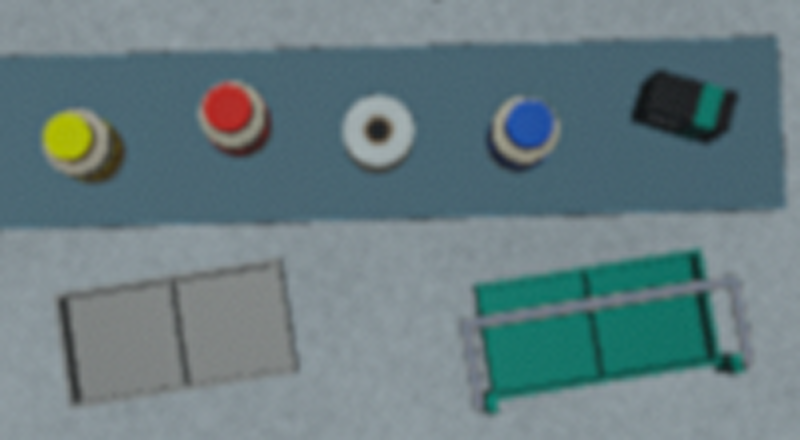

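```bash
python3 - <<'E'
from h import *
for n in("top","side"):
    f=dict(np.load(n+"0.npz")); P=cloud(f); H=cv2.cvtColor(f["pixels"],cv2.COLOR_RGB2HSV)
    h,s,v=[H[...,i].astype(int) for i in range(3)]; z=P[...,2]; px,py=P[...,0],P[...,1]
    mat=(px>620)&(px<700)&(abs(py)<270)&(z<15); print(n,"mat z",np.nanmedian(z[mat]))
    def rect(m,hh,nm):
        n_,l,st,c=cv2.connectedComponentsWithStats(m.astype(np.uint8)); l=(l==1+np.argmax(st[1:,4])).astype(np.uint8)
        cs=cv2.findContours(l,0,1)[0]; cc=max(cs,key=cv2.contourArea)[:,0]
        q=np.array([ray(f,a,b,hh)[:2] for a,b in cc],np.float32)
        r=cv2.minAreaRect(q); print(nm,np.round(r[0],1),np.round(r[1],1),round(r[2],1))
    ws=(px>350)&(px<900)&(abs(py)<480)
    rect(ws&(z>66)&(z<85)&(abs(px-667)<60)&(abs(py+216)<60),74,"cass")
    rect(ws&(z>50)&(z<72)&(abs(px-655)<40)&(abs(py)<40),64,"roll")
    # rim points -> xy rect directly from depth
    for nm,c in dict(grey=(515,155),teal=(522,-155)).items():
        m=(abs(px-c[0])<75)&(abs(py-c[1])<110)&(z>31)&(z<39)
        if nm=="teal": m&=(h>75)&(h<100)&(s>100)
        q=P[m][:,:2].astype(np.float32); r=cv2.minAreaRect(q); print(nm,len(q),np.round(r[0],1),np.round(r[1],1),round(r[2],1))
        if nm=="grey": rect(((abs(px-c[0])<75)&(abs(py-c[1])<110)&(z>12)),35,"grey contour")
    m=(abs(px-522)<75)&(abs(py+155)<120)&(z>52)&(z<75)&(s<80); q=P[m][:,:2].astype(np.float32)
    r=cv2.minAreaRect(q); print("bail",len(q),np.round(r[0],1),np.round(r[1],1),round(r[2],1),np.percentile(P[m][:,2],[5,50,95]))
    if n=="top":
        m=(abs(px-522)<75)&(abs(py+155)<120)&(h>75)&(h<100)&(s>100)
        cs=cv2.findContours(m.astype(np.uint8),0,1)[0]; cc=max(cs,key=cv2.contourArea)
        print([(tuple(c),ray(f,*c,35).round(0)[:2]) for c in cv2.approxPolyDP(cc,2,True)[:,0]])
E
```

```text
top mat z 3.8892657238457105
cass [ 668.7 -218.2] [60. 31.] 72.3
roll [6.559e+02 1.000e-01] [47.9 48.2] 88.5
grey 255 [516.8 149.9] [ 84.1 164.3] 7.7
grey contour [516.9 149.3] [ 84.  165.3] 7.6
teal 198 [ 514.2 -149.1] [ 84.9 173.3] 9.1
bail 300 [ 501.8 -155.2] [ 66.6 197.8] 7.5 [58.48027052 61.87550376 65.47216068]
[((np.int32(375), np.int32(254)), array([ 488., -253.])), ((np.int32(369), np.int32(253)), array([ 491., -236.])), ((np.int32(366), np.int32(238)), array([ 534., -230.])), ((np.int32(311), np.int32(247)), array([512., -72.])), ((np.int32(311), np.int32(266)), array([459., -70.])), ((np.int32(367), np.int32(255)), array([ 486., -230.])), ((np.int32(375), np.int32(257)), array([ 480., -253.]))]
side mat z 4.003804762588743
cass [ 666.4 -215.2] [65.9 34.2] 71.6
roll [652.4   5.8] [48.6 58.5] 16.3
grey 329 [515.7 149.4] [ 84.  166.4] 7.6
grey contour [515.2 154.4] [ 84. 176.] 7.6
teal 131 [ 510.8 -151.2] [ 87.3 174.4] 7.4
bail 230 [ 501.3 -155.3] [ 67.  200.3] 8.9 [57.90728829 62.00280774 65.3191062 ]
```

View pics/b.png

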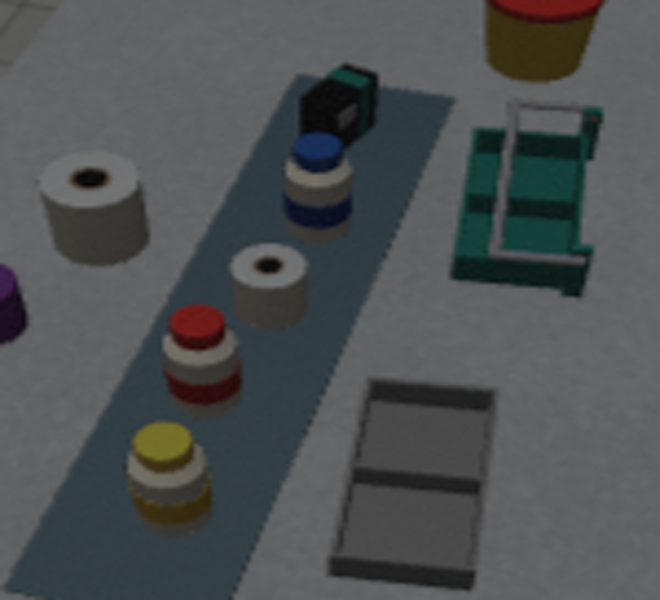

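The side crop shows the bail lying in over the bays of the teal tote (cross bar from about (515,110) to (500,250)) and the cassette and bottles standing on the mat.

```bash
cat >> h.py <<'E'
def go(x,y,z,yaw,show=True):
    from rig import env
    s=env.observe(); M=R.from_euler('xyz',s["ee_rot"],degrees=True).as_matrix()
    M0=np.diag([1,1,1.]);Y=s["ee_rot"][2]; M=R.from_euler('xyz',[180,0,Y],degrees=True).as_matrix()
    d=M.T@(np.array([x,y,z])-s["ee_pos"]); tw=-((yaw-Y+180)%360-180)
    print("t",np.round(d/1000,4),"twist",round(tw/180,4),"rows",max(np.linalg.norm(d)/62.5,abs(tw)/10.7).round(1),"clk",s["clock"],"pos",s["ee_pos"].round(1),s["ee_rot"].round(1),s["opening"].round(1),s["grip_force"])
def loc(c,psi,x,y):
    a=np.radians(psi); return c[0]+x*np.cos(a)-y*np.sin(a), c[1]+x*np.sin(a)+y*np.cos(a)
TE=((515,-153),8.); GR=((516.5,149.7),7.7)
E
python3 -c "
from h import *
b=loc(*TE,15,-15);print(b);go(*b,160,98)"
```

```text
(np.float64(531.9416175455245), np.float64(-165.76642451672257))Traceback (most recent call last):
  File "<string>", line 3, in <module>
    b=loc(*TE,15,-15);print(b);go(*b,160,98)
                               ~~^^^^^^^^^^^
  File "h.py", line 18, in go
    print("t",np.round(d/1000,4),"twist",round(tw/180,4),"rows",max(np.linalg.norm(d)/62.5,abs(tw)/10.7).round(1),"clk",s["clock"],"pos",s["ee_pos"].round(1),s["ee_rot"].round(1),s["opening"].round(1),s["grip_force"])
                                                                                                                                                                                   ^^^^^^^^^^^^^^^^^^
AttributeError: 'float' object has no attribute 'round'
```

```bash
sed -i 's/s\["opening"\].round(1)/round(s["opening"],1)/; s/M=R.from_euler(.xyz.,s\["ee_rot"\],degrees=True).as_matrix()$//; s/M0=np.diag(\[1,1,1.\]);//' h.py
python3 -c "
from h import *
b=loc(*TE,15,-15);go(*b,160,98)"
```

```text
t [-0.5565 -0.5981  0.0788] twist 0.3442 rows 13.1 clk 0.1 pos [214.1 586.8 238.8] [-179.9    0.   160. ] 86.6 0.0
```

```bash
python3 -m handwheel '{"jaw":[0.4,0.4,0.4,0.4,0.4],"translation":[[-0.557,-0.598,0],[-0.557,-0.598,0],[-0.557,-0.598,0],[-0.557,-0.598,0],[-0.557,-0.598,0]],"twist":[0.344,0.344,0.344,0.344,0.344]}' 10
python3 -c "
from h import *
b=loc(*TE,15,-15);go(*b,160,98)"
```

```text
clock: 0.72
ee_pos: [336.3, 297.3, 239.4]
ee_rot: [-180.0, -0.0, 105.9]
ft_force: [1.6, 0.2, -0.1]
opening: 45.2
grip_force: 0.0
t [-0.4989  0.0614  0.0794] twist 0.0438 rows 8.1 clk 0.725 pos [336.3 297.3 239.4] [-180.    -0.   105.9] 45.2 0.0
```

```bash
python3 -m handwheel '{"jaw":[0.4,0.4,0.4,0.4,0.4],"translation":[[-0.499,0.061,0],[-0.499,0.061,0],[-0.499,0.061,0],[-0.499,0.061,0],[-0.499,0.061,0]],"twist":[0.044,0.044,0.044,0.044,0.044]}'
python3 -c "
from h import *
b=loc(*TE,15,-15);go(*b,140,98)"
```

```text
clock: 1.35
ee_pos: [459.4, 10.2, 239.6]
ee_rot: [180.0, -0.0, 98.3]
ft_force: [0.4, 0.3, -0.3]
opening: 34.8
grip_force: 0.0
t [-0.1846  0.0463  0.0996] twist 0.0019 rows 3.4 clk 1.35 pos [459.4  10.2 239.6] [180.   -0.   98.3] 34.8 0.0
```

```bash
python3 -m handwheel '{"jaw":[0.4,0.4,0.4,0.4,0.4],"translation":[[-0.160,0.040,0.1],[-0.160,0.040,0.1],[-0.160,0.040,0.1],[-0.160,0.040,0.1],[-0.160,0.040,0.1]],"twist":[0.002,0.002,0.002,0.002,0.002]}'
python3 -c "
from h import *
from rig import env
b=loc(*TE,15,-15);go(*b,58,98)
for n in ('top','side'):
    f=env.grab_frame(n);a=cv2.resize(f['pixels'][150:300,240:440] if n=='top' else f['pixels'][100:250,210:410],(800,600),interpolation=2);cv2.imwrite('pics/c%s.png'%n,a[:,:,::-1])
"
```

```text
clock: 1.98
ee_pos: [521.6, -140.2, 139.3]
ee_rot: [-179.9, -0.0, 97.9]
ft_force: [0.1, 0.7, 0.7]
opening: 34.9
grip_force: 0.0
t [-0.0267  0.0067  0.0813] twist -0.0004 rows 1.4 clk 1.975 pos [ 521.6 -140.2  139.3] [-179.9   -0.    97.9] 34.9 0.0
```

View pics/cside.png

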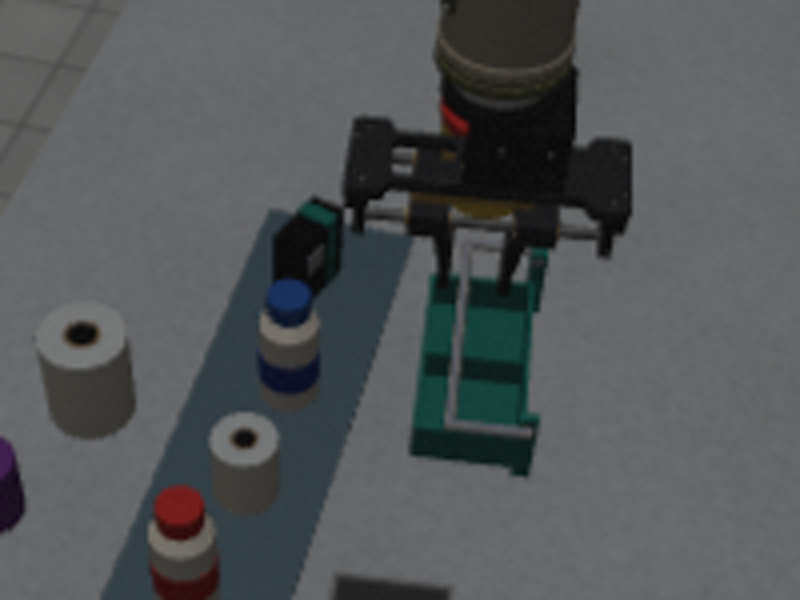

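The picture shows the gripper above the teal tote, its long body along the closing line, the bar under the jaws.

```bash
python3 -m handwheel '{"jaw":[0.4,0.4,0.4,0.4,0.4],"translation":[[-0.027,0.007,0],[-0.027,0.007,0.04],[-0.027,0.007,0.081],[-0.027,0.007,0.081],[-0.027,0.007,0.081]],"twist":[0,0,0,0,0]}'
python3 -m handwheel '{"jaw":[0,0,0,0,0],"translation":[[0,0,0],[0,0,0],[0,0,0],[0,0,0],[0,0,0]],"twist":[0,0,0,0,0]}' 12
python3 -c "
from h import *
b=loc(*TE,15,-15);go(*b,58,98)"
```

```text
clock: 2.7
ee_pos: [533.6, -165.6, 60.6]
ee_rot: [179.9, -0.0, 98.0]
ft_force: [0.2, -0.4, -0.1]
opening: 34.9
grip_force: 0.0
clock: 3.32
ee_pos: [531.6, -166.3, 58.6]
ee_rot: [-179.9, -0.0, 97.9]
ft_force: [-5.0, 0.6, 5.9]
opening: 7.7
grip_force: 12.0
t [0.0005 0.0004 0.0006] twist -0.0003 rows 0.0 clk 3.325 pos [ 531.6 -166.3   58.6] [-179.9   -0.    97.9] 7.7 11.999647915363312
```

```bash
python3 -m handwheel '{"jaw":[0,0,0,0,0],"translation":[[0,-0.001,-0.01],[0,-0.0034,-0.0195],[0,-0.0076,-0.0285],[0,-0.0133,-0.0366],[0,-0.0133,-0.0366]],"twist":[0,0,0,0,0]}'
python3 -m handwheel '{"jaw":[0,0,0,0,0],"translation":[[0,-0.007,-0.007],[0,-0.015,-0.0128],[0,-0.024,-0.017],[0,-0.0338,-0.0195],[0,-0.0338,-0.0195]],"twist":[0,0,0,0,0]}'
python3 -m handwheel '{"jaw":[0,0,0,0,0],"translation":[[0,-0.010,0.001],[0,-0.0198,0],[0,-0.029,0.003],[0,-0.0384,0.0067],[0,-0.0384,0.0067]],"twist":[0,0,0,0,0]}'
```

```text
clock: 3.95
ee_pos: [519.7, -167.9, 96.1]
ee_rot: [179.9, -0.0, 98.0]
ft_force: [-0.0, 0.6, -0.2]
opening: 7.6
grip_force: 12.0
clock: 4.58
ee_pos: [487.1, -172.4, 116.2]
ee_rot: [179.8, -0.0, 98.0]
ft_force: [1.9, 2.1, 9.2]
opening: 7.3
grip_force: 12.0
clock: 5.2
ee_pos: [446.9, -178.1, 107.7]
ee_rot: [-180.0, -0.0, 97.9]
ft_force: [-3.5, 0.5, 5.5]
opening: 6.7
grip_force: 12.0
```

```bash
python3 -m handwheel '{"jaw":[0,0,0,0,0],"translation":[[0,-0.008,0.006],[0,-0.0152,0.0128],[0,-0.020,0.019],[0,-0.0232,0.0253],[0,-0.0232,0.0253]],"twist":[0,0,0,0,0]}'
python3 -m handwheel '{"jaw":[0.5,0.5,0.5,0.5,0.5],"translation":[[0,0,0],[0,0,0],[0,0,0],[0,0,-0.06],[0,0,-0.12]],"twist":[0,0,0,0,0]}'
python3 -c "
from h import *
go(668,-217.5,160,72.3)"
```

```text
clock: 5.82
ee_pos: [424.5, -181.2, 82.2]
ee_rot: [-180.0, -0.0, 98.0]
ft_force: [-0.4, 0.7, 0.5]
opening: 7.3
grip_force: 12.0
clock: 6.45
ee_pos: [424.3, -181.4, 203.9]
ee_rot: [-179.9, 0.0, 97.9]
ft_force: [1.3, 0.4, -0.1]
opening: 42.1
grip_force: 0.0
t [-0.0694  0.2364  0.0439] twist 0.1424 rows 4.0 clk 6.45 pos [ 424.3 -181.4  203.9] [-179.9    0.    97.9] 42.1 0.0
```

```bash
python3 -m handwheel '{"jaw":[0.65,0.65,0.65,0.65,0.65],"translation":[[-0.0694,0.2364,0],[-0.0694,0.2364,0],[-0.0694,0.2364,0],[-0.0694,0.2364,0.02],[-0.0694,0.2364,0.04]],"twist":[0.142,0.142,0.142,0.142,0.142]}'
python3 -c "
from h import *
from rig import env
go(668,-217.5,62,72.3)
f=env.grab_frame('side');a=cv2.resize(f['pixels'][100:250,210:410],(800,600),interpolation=2);cv2.imwrite('pics/d.png',a[:,:,::-1])
"
```

```text
clock: 7.08
ee_pos: [671.2, -216.6, 159.2]
ee_rot: [-179.9, 0.1, 72.6]
ft_force: [-1.5, 0.0, 0.8]
opening: 56.2
grip_force: 0.0
t [-0.0018 -0.0028  0.0972] twist 0.0014 rows 1.6 clk 7.075 pos [ 671.2 -216.6  159.2] [-1.799e+02  1.000e-01  7.260e+01] 56.2 0.0
```

View pics/d.png

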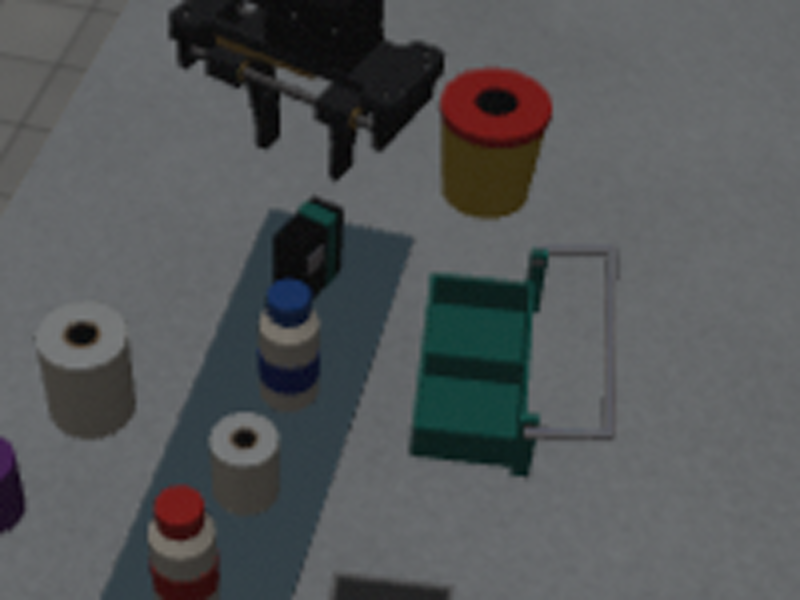

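The bail now lies fully out (cross bar at about (612,340)) and the jaws are over the cassette.

```bash
python3 -m handwheel '{"jaw":[0.65,0.65,0.65,0.65,0.65],"translation":[[-0.001,-0.001,0.03],[-0.001,-0.001,0.06],[-0.001,-0.001,0.099],[-0.001,-0.001,0.099],[-0.001,-0.001,0.099]],"twist":[0,0,0,0,0]}'
python3 -c "
from h import *
go(668,-217.5,60,72.3)"
```

```text
clock: 7.75
ee_pos: [667.6, -218.3, 65.9]
ee_rot: [179.9, -0.0, 72.4]
ft_force: [1.8, 0.5, 0.3]
opening: 56.9
grip_force: 0.0
t [0.0009 0.0002 0.0059] twist 0.0005 rows 0.1 clk 7.75 pos [ 667.6 -218.3   65.9] [179.9  -0.   72.4] 56.9 0.0
```

```bash
python3 -m handwheel '{"jaw":[0.65,0.65,0,0,0],"translation":[[0.001,0,0.001],[0.001,0,0.001],[0.001,0,0.001],[0.001,0,0.001],[0.001,0,0.001]],"twist":[0,0,0,0,0]}' 20
python3 -m handwheel '{"jaw":[0,0,0,0,0],"translation":[[0,0,0],[0,0,-0.03],[0,0,-0.08],[0,0,-0.13],[0,0,-0.13]],"twist":[0,0,0,0,0]}'
python3 -c "
from h import *
go(*loc(*TE,0,-40),80,98)"
```

```text
clock: 8.38
ee_pos: [667.6, -216.9, 62.6]
ee_rot: [-180.0, -0.0, 72.4]
ft_force: [0.1, 0.4, 0.1]
opening: 34.1
grip_force: 0.0
clock: 9.0
ee_pos: [669.1, -218.1, 197.1]
ee_rot: [179.6, -0.0, 72.4]
ft_force: [0.0, -0.3, -2.6]
opening: 30.0
grip_force: 19.8
t [-0.0207 -0.1493  0.1171] twist -0.1423 rows 3.1 clk 9.0 pos [ 669.1 -218.1  197.1] [179.6  -0.   72.4] 30.0 19.784660059958696
```

```bash
python3 -m handwheel '{"jaw":[0,0,0,0,0],"translation":[[-0.0207,-0.1493,0],[-0.0207,-0.1493,0],[-0.0207,-0.1493,0],[-0.0207,-0.1493,0],[-0.0207,-0.1493,0]],"twist":[-0.142,-0.142,-0.142,-0.142,-0.142]}'
python3 -c "
from h import *
go(*loc(*TE,0,-40),64,98)"
```

```text
clock: 9.62
ee_pos: [519.6, -191.1, 192.3]
ee_rot: [180.0, -0.0, 98.0]
ft_force: [-0.6, 0.4, -1.0]
opening: 30.2
grip_force: 19.8
t [-0.0017  0.0007  0.1283] twist -0.0003 rows 2.1 clk 9.625 pos [ 519.6 -191.1  192.3] [180.  -0.  98.] 30.2 19.784827362746
```

```bash
python3 -m handwheel '{"jaw":[0,0,0,0,0],"translation":[[-0.001,0.001,0.05],[-0.001,0.001,0.09],[-0.001,0.001,0.115],[-0.001,0.001,0.127],[-0.001,0.001,0.127]],"twist":[0,0,0,0,0]}'
python3 -m handwheel '{"jaw":[0,0],"translation":[[0,0,0],[0,0,0]],"twist":[0,0]}'
```

```text
clock: 10.25
ee_pos: [520.6, -192.6, 65.3]
ee_rot: [-180.0, 0.0, 98.0]
ft_force: [-0.7, -0.5, -0.7]
opening: 30.2
grip_force: 19.9
clock: 10.5
ee_pos: [520.7, -192.4, 66.4]
ee_rot: [179.9, 0.0, 98.0]
ft_force: [-0.3, -0.1, -1.9]
opening: 30.0
grip_force: 19.9
```

```bash
python3 -m handwheel '{"jaw":[0,0,0],"translation":[[0,0,0.002],[0,0,0.003],[0,0,0.003]],"twist":[0,0,0]}'
python3 -m handwheel '{"jaw":[0.5,0.6,0.6,0.6,0.6],"translation":[[0,0,0],[0,0,0],[0,0,-0.03],[0,0,-0.09],[0,0,-0.14]],"twist":[0,0,0,0,0]}'
python3 -c "
from h import *
from rig import env
f=env.grab_frame('side');a=cv2.resize(f['pixels'][100:250,210:410],(800,600),interpolation=2);cv2.imwrite('pics/e.png',a[:,:,::-1])
go(648.5,-100,160,98)"
```

```text
clock: 10.88
ee_pos: [520.5, -192.2, 63.0]
ee_rot: [180.0, -0.0, 98.0]
ft_force: [-0.0, 1.3, 4.2]
opening: 29.6
grip_force: 19.9
clock: 11.5
ee_pos: [520.0, -192.6, 204.5]
ee_rot: [180.0, 0.0, 97.9]
ft_force: [1.6, 0.5, -0.7]
opening: 52.0
grip_force: 0.0
t [0.0758 0.1379 0.0506] twist -0.0006 rows 2.6 clk 11.55 pos [ 522.3 -194.   210.6] [1.796e+02 1.000e-01 9.790e+01] 51.9 0.0
```

View pics/e.png

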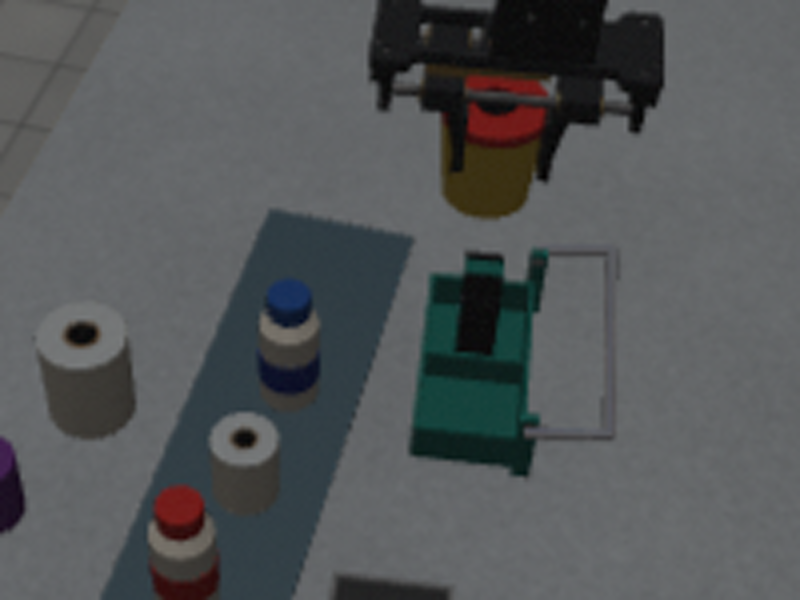

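The cassette stands in the far bay (480,305); blue next.

```bash
python3 -m handwheel '{"jaw":[0.95,0.95,0.95,0.95,0.95],"translation":[[0.0758,0.138,0.01],[0.0758,0.138,0.01],[0.0758,0.138,0.03],[0.0758,0.138,0.05],[0.0758,0.138,0.05]],"twist":[0,0,0,0,0]}'
python3 -c "
from h import *
go(648.5,-100,66,98)"
```

```text
clock: 12.18
ee_pos: [644.7, -99.0, 150.7]
ee_rot: [-179.8, 0.0, 97.9]
ft_force: [-0.8, -0.5, -0.2]
opening: 82.2
grip_force: 0.0
t [-0.0015  0.0036  0.0847] twist -0.0006 rows 1.4 clk 12.175 pos [644.7 -99.  150.7] [-179.8    0.    97.9] 82.2 0.0
```

```bash
python3 -m handwheel '{"jaw":[0.95,0.95,0.95,0.95,0.95],"translation":[[-0.001,0.003,0.01],[-0.001,0.003,0.05],[-0.001,0.003,0.085],[-0.001,0.003,0.085],[-0.001,0.003,0.085]],"twist":[0,0,0,0,0]}'
python3 -c "
from h import *
go(648.5,-100,66,98)"
```

```text
clock: 12.8
ee_pos: [650.2, -99.5, 69.5]
ee_rot: [179.9, 0.0, 97.9]
ft_force: [0.1, 0.1, 0.7]
opening: 82.9
grip_force: 0.0
t [-0.0003 -0.0018  0.0035] twist -0.0004 rows 0.1 clk 12.8 pos [650.2 -99.5  69.5] [179.9   0.   97.9] 82.9 0.0
```

```bash
python3 -m handwheel '{"jaw":[0,0,0,0,0],"translation":[[0,-0.001,0.001],[0,-0.001,0.001],[0,-0.001,0.001],[0,-0.001,0.001],[0,-0.001,0.001]],"twist":[0,0,0,0,0]}' 20
python3 -m handwheel '{"jaw":[0,0,0,0,0],"translation":[[0,0,0],[0,0,-0.03],[0,0,-0.08],[0,0,-0.12],[0,0,-0.12]],"twist":[0,0,0,0,0]}'
python3 -c "
from h import *
go(*loc(*TE,0,40),70,98)"
```

```text
clock: 13.42
ee_pos: [648.7, -98.8, 66.7]
ee_rot: [180.0, 0.0, 98.0]
ft_force: [0.8, 0.5, 1.2]
opening: 45.5
grip_force: 19.9
clock: 14.05
ee_pos: [649.7, -99.5, 189.7]
ee_rot: [179.7, 0.0, 97.9]
ft_force: [-0.3, 0.4, -2.8]
opening: 45.2
grip_force: 19.9
t [ 0.0056 -0.1409  0.1197] twist -0.0003 rows 3.0 clk 14.05 pos [649.7 -99.5 189.7] [179.7   0.   97.9] 45.2 19.89009352721041
```

```bash
python3 -m handwheel '{"jaw":[0,0,0,0,0],"translation":[[0.0056,-0.141,0],[0.0056,-0.141,0],[0.0056,-0.141,0],[0.0056,-0.141,0.02],[0.0056,-0.141,0.05]],"twist":[0,0,0,0,0]}'
python3 -c "
from h import *
go(*loc(*TE,0,40),68,98)"
```

```text
clock: 14.68
ee_pos: [507.8, -112.3, 135.6]
ee_rot: [180.0, -0.1, 98.0]
ft_force: [0.4, -0.3, -0.9]
opening: 45.3
grip_force: 19.9
t [-0.0013  0.0015  0.0676] twist -0.0 rows 1.1 clk 14.675 pos [ 507.8 -112.3  135.6] [ 1.8e+02 -1.0e-01  9.8e+01] 45.3 19.890840122534428
```

```bash
python3 -m handwheel '{"jaw":[0,0,0,0,0],"translation":[[-0.001,0.001,0.03],[-0.001,0.001,0.055],[-0.001,0.001,0.065],[-0.001,0.001,0.068],[-0.001,0.001,0.068]],"twist":[0,0,0,0,0]}'
python3 -m handwheel '{"jaw":[0,0,0],"translation":[[0,0,0],[0,0,0],[0,0,0]],"twist":[0,0,0]}'
```

```text
clock: 15.3
ee_pos: [509.4, -113.8, 69.0]
ee_rot: [180.0, 0.0, 98.0]
ft_force: [-0.4, -0.6, -2.1]
opening: 45.0
grip_force: 19.9
clock: 15.68
ee_pos: [509.4, -113.6, 68.9]
ee_rot: [180.0, -0.0, 98.0]
ft_force: [-0.6, -0.1, -1.7]
opening: 45.4
grip_force: 19.9
```

```bash
python3 -m handwheel '{"jaw":[0,0,0],"translation":[[0,0,0.002],[0,0,0.0025],[0,0,0.0025]],"twist":[0,0,0]}'
python3 -m handwheel '{"jaw":[0.9,0.9,0.9,0.9,0.9],"translation":[[0,0,0],[0,0,0],[0,0,-0.03],[0,0,-0.09],[0,0,-0.13]],"twist":[0,0,0,0,0]}'
python3 -c "
from h import *
go(655.5,0,140,98)"
```

```text
clock: 16.05
ee_pos: [510.1, -113.7, 67.1]
ee_rot: [179.9, -0.0, 98.0]
ft_force: [-0.6, 1.3, 11.8]
opening: 45.1
grip_force: 19.9
clock: 16.68
ee_pos: [509.4, -114.1, 198.3]
ee_rot: [179.9, 0.0, 97.9]
ft_force: [0.5, 1.0, 0.1]
opening: 77.2
grip_force: 0.0
t [0.0929 0.1604 0.0583] twist -0.0004 rows 3.1 clk 16.675 pos [ 509.4 -114.1  198.3] [179.9   0.   97.9] 77.2 0.0
```

```bash
python3 -m handwheel '{"jaw":[0.95,0.95,0.95,0.95,0.95],"translation":[[0.093,0.160,0],[0.093,0.160,0],[0.093,0.160,0.02],[0.093,0.160,0.058],[0.093,0.160,0.058]],"twist":[0,0,0,0,0]}'
python3 -c "
from h import *
go(655.5,0,56,98)
from rig import env
f=env.grab_frame('side');a=cv2.resize(f['pixels'][100:250,210:410],(800,600),interpolation=2);cv2.imwrite('pics/f.png',a[:,:,::-1])
"
```

```text
clock: 17.3
ee_pos: [652.9, 0.7, 134.9]
ee_rot: [-179.6, 0.0, 98.0]
ft_force: [-1.0, -0.4, 0.4]
opening: 82.6
grip_force: 0.0
t [-0.001   0.0024  0.0789] twist -0.0001 rows 1.3 clk 17.3 pos [652.9   0.7 134.9] [-179.6    0.    98. ] 82.6 0.0
```

View pics/f.png

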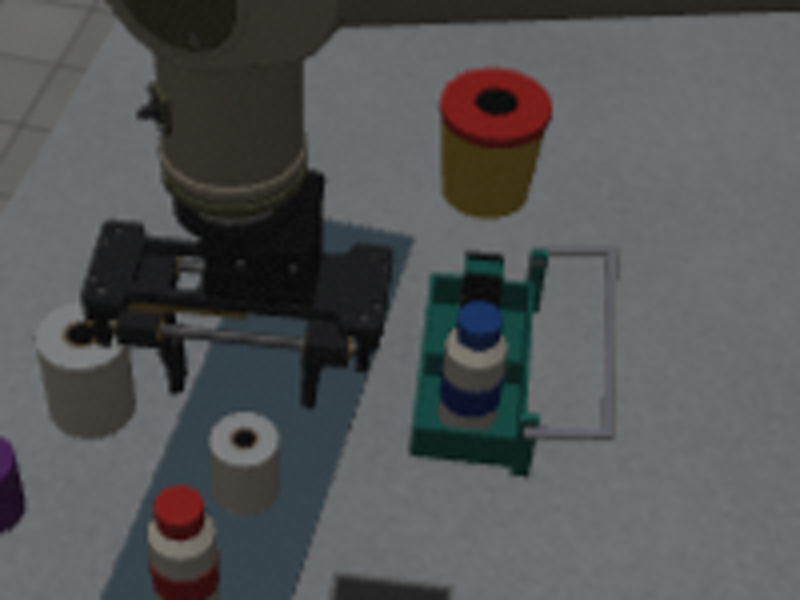

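The blue bottle stands upright in the near teal bay (475,380). The jaws are over the small roll.

```bash
python3 -m handwheel '{"jaw":[0.95,0.95,0.95,0.95,0.95],"translation":[[-0.001,0.001,0.02],[-0.001,0.001,0.05],[-0.001,0.001,0.08],[-0.001,0.001,0.08],[-0.001,0.001,0.08]],"twist":[0,0,0,0,0]}'
python3 -m handwheel '{"jaw":[0,0,0,0,0],"translation":[[0,0,0],[0,0,0],[0,0,0],[0,0,0],[0,0,0]],"twist":[0,0,0,0,0]}' 15
python3 -c "
from h import *
go(655.5,0,56,98)"
```

```text
clock: 17.98
ee_pos: [656.7, -0.7, 59.9]
ee_rot: [179.9, 0.0, 97.9]
ft_force: [0.7, -0.2, 0.1]
opening: 82.5
grip_force: 0.0
clock: 18.6
ee_pos: [655.8, -0.2, 58.2]
ee_rot: [-180.0, -0.0, 98.0]
ft_force: [-0.6, -0.3, 0.9]
opening: 49.8
grip_force: 15.0
t [ 0.0003 -0.0003  0.0022] twist -0.0002 rows 0.0 clk 18.6 pos [ 6.558e+02 -2.000e-01  5.820e+01] [-180.   -0.   98.] 49.8 14.999981126748025
```

```bash
python3 -m handwheel '{"jaw":[0,0,0,0,0],"translation":[[0,0,-0.02],[0,0,-0.06],[0,0,-0.10],[0,0,-0.13],[0,0,-0.13]],"twist":[0,0,0,0,0]}'
python3 -c "
from h import *
go(*loc(*GR,0,-40),60,97.7)"
```

```text
clock: 19.23
ee_pos: [657.3, -0.8, 191.9]
ee_rot: [179.7, 0.0, 97.9]
ft_force: [0.9, 0.1, -1.5]
opening: 49.6
grip_force: 15.0
t [ 0.1285 -0.1188  0.1319] twist 0.0013 rows 3.5 clk 19.225 pos [657.3  -0.8 191.9] [179.7   0.   97.9] 49.6 14.999979848507792
```

```bash
python3 -m handwheel '{"jaw":[0,0,0,0,0],"translation":[[0.1285,-0.119,0],[0.1285,-0.119,0],[0.1285,-0.119,0],[0.1285,-0.119,0.02],[0.1285,-0.119,0.06]],"twist":[0.001,0.001,0.001,0.001,0.001]}'
python3 -c "
from h import *
go(*loc(*GR,0,-40),61,97.7)"
```

```text
clock: 19.85
ee_pos: [520.4, 111.9, 128.5]
ee_rot: [179.9, -0.1, 97.9]
ft_force: [0.7, 1.5, -0.9]
opening: 49.4
grip_force: 15.0
t [-0.0021  0.0012  0.0675] twist 0.0012 rows 1.1 clk 19.85 pos [520.4 111.9 128.5] [ 1.799e+02 -1.000e-01  9.790e+01] 49.4 15.000644568353891
```

```bash
python3 -m handwheel '{"jaw":[0,0,0,0,0],"translation":[[-0.001,0.001,0.03],[-0.001,0.001,0.055],[-0.001,0.001,0.066],[-0.001,0.001,0.067],[-0.001,0.001,0.067]],"twist":[0,0,0,0,0]}'
python3 -m handwheel '{"jaw":[0,0,0],"translation":[[0,0,0],[0,0,0],[0,0,0]],"twist":[0,0,0]}'
```

```text
clock: 20.48
ee_pos: [521.9, 109.8, 61.9]
ee_rot: [179.9, -0.0, 97.8]
ft_force: [-0.5, -0.2, -0.8]
opening: 49.3
grip_force: 15.0
clock: 20.85
ee_pos: [521.5, 109.7, 61.4]
ee_rot: [180.0, -0.0, 97.8]
ft_force: [-0.3, -1.0, -1.8]
opening: 49.9
grip_force: 15.0
```

```bash
python3 -m handwheel '{"jaw":[0,0,0],"translation":[[0,0,0.002],[0,0,0.003],[0,0,0.003]],"twist":[0,0,0]}'
python3 -m handwheel '{"jaw":[0.9,0.9,0.9,0.9,0.9],"translation":[[0,0,0],[0,0,0],[0,0,-0.03],[0,0,-0.09],[0,0,-0.13]],"twist":[0,0,0,0,0]}'
python3 -c "
from h import *
go(664.6,103,150,98)"
```

```text
clock: 21.22
ee_pos: [521.5, 109.8, 59.0]
ee_rot: [-180.0, -0.1, 97.8]
ft_force: [-7.2, -1.4, 14.9]
opening: 49.5
grip_force: 15.0
clock: 21.85
ee_pos: [521.8, 109.5, 190.3]
ee_rot: [179.9, -0.0, 97.8]
ft_force: [0.8, 0.5, -0.2]
opening: 77.7
grip_force: 0.0
t [-0.0257  0.1406  0.0403] twist -0.0013 rows 2.4 clk 21.85 pos [521.8 109.5 190.3] [179.9  -0.   97.8] 77.7 0.0
```

```bash
python3 -m handwheel '{"jaw":[0.95,0.95,0.95,0.95,0.95],"translation":[[-0.026,0.141,0],[-0.026,0.141,0],[-0.026,0.141,0.02],[-0.026,0.141,0.04],[-0.026,0.141,0.04]],"twist":[0,0,0,0,0]}'
python3 -c "
from h import *
go(664.6,103,66,98)"
```

```text
clock: 22.48
ee_pos: [662.8, 103.0, 146.1]
ee_rot: [-179.8, 0.0, 97.8]
ft_force: [-0.3, -0.4, 0.2]
opening: 82.8
grip_force: 0.0
t [-0.0003  0.0018  0.0801] twist -0.0013 rows 1.3 clk 22.475 pos [662.8 103.  146.1] [-179.8    0.    97.8] 82.8 0.0
```

```bash
python3 -m handwheel '{"jaw":[0.95,0.95,0.95,0.95,0.95],"translation":[[0,0.001,0.02],[0,0.001,0.05],[0,0.001,0.082],[0,0.001,0.082],[0,0.001,0.082]],"twist":[0,0,0,0,0]}'
python3 -m handwheel '{"jaw":[0,0,0,0,0],"translation":[[0,0,0],[0,0,0],[0,0,0],[0,0,0],[0,0,0]],"twist":[0,0,0,0,0]}' 20
python3 -m handwheel '{"jaw":[0,0,0,0,0],"translation":[[0,0,-0.02],[0,0,-0.06],[0,0,-0.10],[0,0,-0.12],[0,0,-0.12]],"twist":[0,0,0,0,0]}'
python3 -c "
from h import *
go(*loc(*GR,0,40),70,97.7)"
```

```text
clock: 23.1
ee_pos: [666.0, 103.3, 67.5]
ee_rot: [179.9, -0.0, 97.8]
ft_force: [1.3, -0.5, 0.1]
opening: 82.6
grip_force: 0.0
clock: 23.72
ee_pos: [665.7, 103.2, 66.2]
ee_rot: [180.0, -0.0, 97.8]
ft_force: [0.7, 0.7, 0.2]
opening: 45.3
grip_force: 20.0
clock: 24.35
ee_pos: [666.1, 103.2, 187.5]
ee_rot: [179.9, -0.0, 97.8]
ft_force: [-0.2, -0.3, -3.2]
opening: 45.4
grip_force: 20.0
t [ 0.1064 -0.1419  0.1175] twist 0.0005 rows 3.4 clk 24.35 pos [666.1 103.2 187.5] [179.9  -0.   97.8] 45.4 19.981289649149403
```

```bash
python3 -m handwheel '{"jaw":[0,0,0,0,0],"translation":[[0.1064,-0.142,0],[0.1064,-0.142,0],[0.1064,-0.142,0],[0.1064,-0.142,0.02],[0.1064,-0.142,0.05]],"twist":[0,0,0,0,0]}'
python3 -c "
from h import *
go(*loc(*GR,0,40),69,97.7)"
```

```text
clock: 24.98
ee_pos: [509.3, 190.5, 134.8]
ee_rot: [-180.0, -0.1, 97.9]
ft_force: [0.4, 0.4, -2.5]
opening: 45.5
grip_force: 20.0
t [-0.0015  0.0017  0.0658] twist 0.0013 rows 1.1 clk 24.975 pos [509.3 190.5 134.8] [-1.80e+02 -1.00e-01  9.79e+01] 45.5 19.981541860615835
```

```bash
python3 -m handwheel '{"jaw":[0,0,0,0,0],"translation":[[-0.001,0.001,0.03],[-0.001,0.001,0.055],[-0.001,0.001,0.065],[-0.001,0.001,0.066],[-0.001,0.001,0.066]],"twist":[0,0,0,0,0]}'
python3 -m handwheel '{"jaw":[0,0,0],"translation":[[0,0,0],[0,0,0],[0,0,0]],"twist":[0,0,0]}'
python3 -m handwheel '{"jaw":[0,0,0],"translation":[[0,0,0.002],[0,0,0.0025],[0,0,0.0025]],"twist":[0,0,0]}'
```

```text
clock: 25.6
ee_pos: [511.9, 188.6, 70.7]
ee_rot: [180.0, -0.0, 97.8]
ft_force: [-0.3, 0.6, -1.9]
opening: 45.3
grip_force: 20.0
clock: 25.98
ee_pos: [511.7, 188.6, 70.4]
ee_rot: [180.0, -0.0, 97.8]
ft_force: [-0.4, -0.5, -1.5]
opening: 45.6
grip_force: 20.0
clock: 26.35
ee_pos: [511.5, 188.4, 67.5]
ee_rot: [-180.0, 0.0, 97.8]
ft_force: [-0.0, -0.0, -2.3]
opening: 45.4
grip_force: 20.0
```

Not yet on the floor; a little lower, then release and retreat.

```bash
python3 -m handwheel '{"jaw":[0,0,0],"translation":[[0,0,0.0015],[0,0,0.002],[0,0,0.002]],"twist":[0,0,0]}'
python3 -m handwheel '{"jaw":[0.9,0.9,0.9,0.9,0.9],"translation":[[0,0,0],[0,0,0],[0,0,-0.03],[0,0,-0.09],[0,0,-0.15]],"twist":[0,0,0,0,0]}'
python3 -m handwheel '{"jaw":[0.9,0.9,0.9,0.9,0.9],"translation":[[0.05,-0.05,-0.02],[0.12,-0.08,-0.02],[0.18,-0.1,-0.02],[0.23,-0.12,-0.02],[0.23,-0.12,-0.02]],"twist":[0,0,0,0,0]}'
python3 - <<'E'
from h import *
from rig import env
for n in('top','side'):
    f=env.grab_frame(n); cv2.imwrite(f'pics/g{n}.png',f['pixels'][:,:,::-1])
    P=cloud(f); z=P[...,2];m=(abs(P[...,0]-480)<130)&(abs(P[...,1]+155)<110)&(P[...,0]<455)&(z>50)&(z<90)
    print(n,"bail cross bar",m.sum(),np.nanmedian(P[m],0))
E
```

```text
clock: 26.72
ee_pos: [512.1, 188.6, 66.8]
ee_rot: [180.0, -0.1, 97.8]
ft_force: [-4.1, -2.1, 13.2]
opening: 45.2
grip_force: 20.0
clock: 27.35
ee_pos: [511.3, 188.2, 217.1]
ee_rot: [-180.0, 0.0, 97.8]
ft_force: [0.7, 1.5, 0.5]
opening: 77.4
grip_force: 0.0
clock: 27.98
ee_pos: [358.3, 403.8, 235.2]
ee_rot: [-180.0, -0.0, 98.2]
ft_force: [0.4, -0.7, 0.2]
opening: 78.5
grip_force: 0.0
top bail cross bar 282 [ 421.63850787 -151.67107873   69.11967299]
side bail cross bar 208 [ 420.46348318 -130.37884526   69.14932027]
```

View pics/gtop.png

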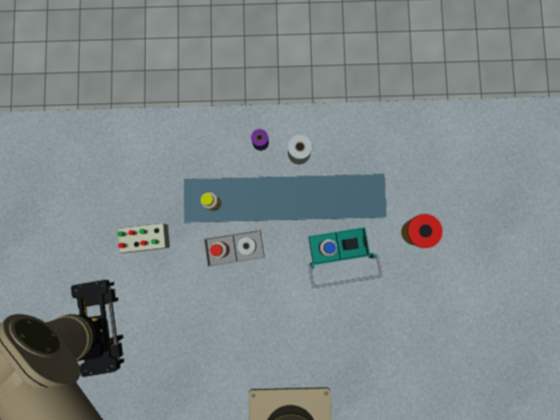

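View pics/gside.png

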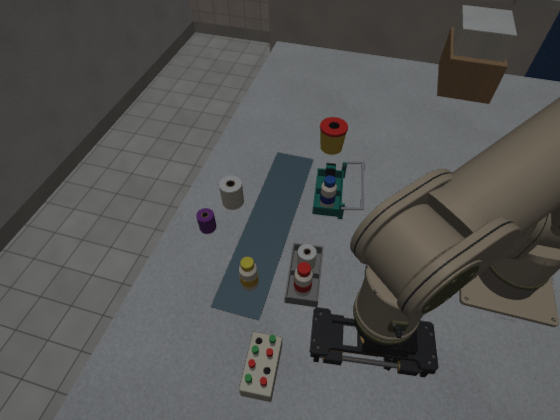

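All four items stand upright in their bays: red (217,250) and the roll (246,246) in grey, blue (329,248) and the cassette (350,243) in teal. The bail lies out on the robot's side and the bystanders are where they were.

```bash
python3 -m handwheel '{"jaw":[0.9,0.9],"translation":[[0,0,0],[0,0,0]],"twist":[0,0]}'; python3 -c "
from rig import env
print(env.job_done())"
```

```text
clock: 28.32
ee_pos: [362.8, 398.6, 235.8]
ee_rot: [180.0, -0.0, 97.6]
ft_force: [0.6, -1.1, -0.3]
opening: 78.1
grip_force: 0.0
the job is handed in; nothing more can be done
None
```

The job is handed in at 28.3 s with no verdict returned: in the last pictures the blue bottle and cassette stand in the teal tote, the red bottle and small white roll in the grey tote, the bail is fully out on the robot's side, and the yellow bottle, sharps tub and tube rack are untouched.

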